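# Open the lockout padlock and present it

## Task

The saw's lockout padlock lies face up in its wooden rest on the bench, shut. Turn its dial, feeling the clicks, until the white line clicks in at the red mark on the lock, then pull the shackle straight out until it is fully open. Lift the open lock out of the rest by its shackle and finish holding it up by the shackle, still, a good 15 cm clear above the bench, without letting go and without disturbing the jar, the square and the brush.

Things in the scene. Friction and masses are not known exactly. Their poses are not given: they have to be found in the camera images.
- dock: wooden rest screwed to the bench, 102 x 102 mm, pocket floor 25 mm above the bench, 8 mm high lip round a pocket of 80 x 80 mm (its top 33 mm above the bench). Origin: centre of its underside; x points the way the shackle points, z up.
- lock: blue padlock face up in the rest, 2 mm play all round: body 76 x 76 x 32 mm, loose, about 0.4 kg in all. Origin: centre of its underside (25 mm above the bench at the start); +x points out along the shackle, +z out of its face. A small red mark on the face, 34 mm from the dial's axis towards +x, is the opening mark.
- dial (a joint): dial angle about the lock's z (rad): 0 when the white line points at the red mark (lock +x), growing anticlockwise seen from above. It clicks every 0.524 rad, one click being at 0; about 0.06 N m to turn past a click, drawn in near one. The shackle is free only within about 0.12 rad of 0. Starts between 0.5 and 1.8: turn it clockwise.
- dial_grip (a point): on the dial's axis at mid-height of its round dark knob, 46 mm above the lock's underside. Knob 36 mm in diameter, 21 mm high, its top 56.5 mm above the lock's underside; under it a black dial plate 58 mm in diameter, 3.5 mm high over the lock's face. Turns with the dial.
- shackle (a joint): how far the shackle is pulled out of the lock body along the lock's +x (m): 0 shut, 0.020 fully open at its stop. It slides with about 2 N of friction and stays where it is left; while the dial is off its mark it is blocked after 1 to 3 mm of play.
- bow (a point): centre of the shackle's cross bar. Square steel U; bar along the lock's y, 62 mm long, 10 mm thick along x, 12 mm high, centre 16 mm above the lock's underside, 83 mm from the dial's axis when shut. Room for a finger inside the U: 42 mm along y, 27 mm along x between rest and bar (40 mm to the lock body). Below the bar only the bench, 41 mm under its centre.
- jar: bystander: amber glass jar with steel lid, 60 mm in diameter, 80 mm high; leave alone
- square: bystander: try square lying flat, wooden stock 22 x 100 x 18 mm (origin under its centre), steel blade 130 mm long along +x; leave alone
- brush: bystander: hand brush lying flat along its x axis; leave alone
There are look-alikes about, which are no part of the job. There is more than one size of the lock; the job needs the smallest.

How it is judged:
By the outcome, as a careful person would: the job done as asked, in the order asked, and still so for the second after the job is handed in, while the arm keeps its last pose, push and grip.
It also fails if it takes over 51 s, if anything falls off the work surface, if the arm or the gripper's body presses on something with over 40 N, if the wrist force passes 120 N, or if a joint passes its speed limit or range.

## Robot

A 7-joint arm with a two-finger parallel gripper is mounted at the origin on the work surface. World frame = base frame: x ahead of the robot, y to its left, z up, the work surface at z = 0. Lengths are in mm, angles in rad, forces in N, time in s.
With the tool pointing down it reaches from about 425 to 975 mm from the base axis. Payload 16.7 kg.
Tool frame: the origin (TCP) lies at the very end of the fingers, on their centre line; the grasp point (between the pads) lies 19 mm behind it; y points along the fingers, z is the direction in which the jaws open and shut, and the axes are right-handed (so a half turn about y gives the same grasp; the last joint's range is limited). The gripper opens to 85 mm and grips with 20 to 120 N. Pads are 22 mm wide; open, the fingers measure 114 mm over their backs; the gripper's body (76 mm by 85 mm) begins 54 mm behind the grasp point. The pads swing forward as they close: fully open they stand 13 mm farther back than shut.
Start: joints at [0.959, 0.426, 0.074, 1.606, -0.034, 1.111, -0.067], TCP at [301.322, -603.971, 231.302] pointing down, gripper open.
Joint ranges: [-2.85, 2.85], [-0.5, 2.14], [-1.23, 1.37], [0.21, 2.46], [-1.02, 4.16], [0.16, 2.05], [-2.73, 2.73]. Speed limits (rad/s): [1.89, 1.89, 2.39, 2.39, 3.01, 3.01, 3.01].

## Interface

Orientations are given as a unit quaternion [x, y, z, w].
In Python, from rig import sensors, get_image, get_calibration, job gives the robot as it stands.
- The arm moves only by the tool carry_out, never from a script. Its argument "rows" is a list of rows, each a list of 6 numbers: the shift along the tool's x, y, z in m, then the turn, a rotation vector about the tool's x, y, z in degrees. A call has 1 to 8 rows; each row shifts and turns the pose as measured when the row begins, along the tool's axes as they then stand; what a row does not reach is not made up. A row lasts 1/12 s, in which the tool goes at most 41.7 mm and 7.16 degrees, less where a joint would pass 70% of its speed; a pose out of reach is approached as far as the arm can. A call is refused whole if a number of a shift passes 0.0417 or a number of a turn 7.16, either way. A call with a gripper value outside its range is refused whole. "hand" is the closure in counts, from 0 (fully open) to 255 (shut), set as the call begins (left out, the last holds). The fingers move at their own pace and stop on an object; "grip_force" is the grip in N (left out, the last holds). Time passes only in rows, so rows that do not move let the fingers close. It gives the time, the measured TCP pose, the force and the opening at its end, in the units of the state.
- sensors.get_state(): the state, without advancing time (a new reading comes with each control period).
- get_image(name): name is "scene" or "top" or "wrist"; returns the picture (420x560x3 uint8, blue, green, red); there is no depth.
- get_calibration(name): a dict with "fx", "fy", "cx", "cy" (pixels), "k1" (the pictures are not rectified: a ray, as slopes to the right and down, at radius r is drawn at 1 + k1 r^2 times it, then the intrinsics apply), "R" (3x3) and "t" (3): a world point X has camera coordinates R X + t. Camera axes: x right, y down, z forward; pixel columns grow to the right and rows downward; lengths in mm; the calibration is good to about 2 mm. A picture is of the moment at which its call begins: read the wrist's pose just before it. get_calibration takes no time and is no camera call; for the wrist camera it gives the pose at the moment of the call.
- job.job_done(): hands the job in, once; it reports no verdict.
The state is a dict: "clock": time; "q": joint angles; "joint_vel": joint speeds; "joint_torque": joint torques, N m; "ee_pos": TCP position; "ee_rot": TCP orientation; "force": force on the tool from outside, world axes, zero at the start; "moment": the same for the moment, N m; "grip_width": finger opening in mm.
Only numpy, scipy, OpenCV 4.12 (cv2) and the standard library are available. Lean on these libraries where they do the work, as an engineer would, in place of code of your own. Each camera call takes 0.05 s, during which the arm holds its last target.

## Working session

There is one attempt and no reset: what is moved stays moved. The work goes in short steps, Python scripts to look and compute and a tool call to move; the robot and the scene stay as the last step left them, time stands still between calls to the robot, and variables do not carry over. Pictures are saved under pics/ and viewed, and the job is handed in when it is done.

Besides the shell and the picture viewer there is one more tool, called after "Emit:" as name(argument=value, ...), one argument or row to a line, values as JSON. carry_out: Moves the arm, as the interface text tells. Its arguments: {"type":"object","properties":{"rows":{"type":"array","items":{"type":"array","items":{"type":"number"}}},"hand":{"type":"number"},"grip_force":{"type":"number"}},"required":["rows"]}

```bash
mkdir -p pics; ls; python3 - <<'E'
from rig import sensors,get_image,get_calibration
import cv2
s=sensors.get_state();print(s)
for n in("scene","top","wrist"):
    cv2.imwrite(f"pics/{n}0.png",get_image(n)); c=get_calibration(n);print(n,c)
E
```

```text
pics
{'clock': 0.0, 'q': array([ 0.9584897 ,  0.42671485,  0.07382891,  1.60658627, -0.03412286,
        1.11080718, -0.06710343]), 'joint_vel': array([-5.62549988e-04,  1.72450457e-03,  1.34391748e-04, -1.80238730e-04,
        6.58095809e-04, -5.21347514e-04, -8.43988655e-05]), 'joint_torque': array([-8.51858222e-04, -9.49842024e+01,  3.75996396e+00, -4.63517046e+01,
        1.91038259e-02,  1.02696405e-02, -9.20976618e-06]), 'ee_pos': array([ 301.17689278, -603.63813469,  230.63052851]), 'ee_rot': array([-0.16228511,  0.68868816, -0.68783398,  0.1620388 ]), 'force': array([ 0.03982508,  0.56429169, -0.28501499]), 'moment': array([-0.02001275, -0.01401611,  0.03725533]), 'grip_width': 85.45996937837418}
scene {'fx': 515.3588945903721, 'fy': 515.3588945903721, 'cx': 283.0079680175496, 'cy': 209.39158094351362, 'k1': -0.13937779521619473, 'R': array([[-0.07736543,  0.99699384,  0.00422784],
       [ 0.61523947,  0.05107779, -0.78668384],
       [-0.78453489, -0.058261  , -0.61734161]]), 't': array([  19.21370698, -262.4211423 , 1742.24674913])}
top {'fx': 412.6392123671903, 'fy': 412.6392123671903, 'cx': 281.0010230681451, 'cy': 208.00595541950585, 'k1': -0.013701879400990324, 'R': array([[ 1.72004002e-02, -9.99850866e-01,  1.54686660e-03],
       [-9.92694488e-01, -1.72620342e-02, -1.19413881e-01],
       [ 1.19422775e-01,  5.18400604e-04, -9.92843357e-01]]), 't': array([ -9.38533294, 518.04716462, 905.30503232])}
wrist {'fx': 309.8666548789838, 'fy': 309.8666548789838, 'cx': 276.8611193438443, 'cy': 208.6440922430277, 'k1': -0.0648725194470194, 'R': array([[ 4.46629962e-01, -8.94718767e-01,  6.32112675e-05],
       [-8.45495069e-01, -4.22035130e-01,  3.27145897e-01],
       [-2.92676896e-01, -1.46166605e-01, -9.44973840e-01]]), 't': array([-674.45056991,  -42.60691918,  379.77779562])}
```

View pics/scene0.png

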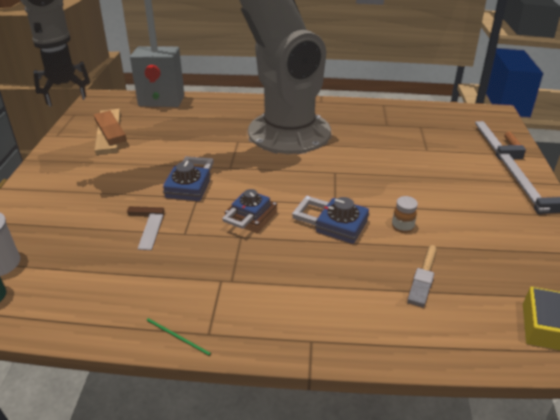

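View pics/top0.png

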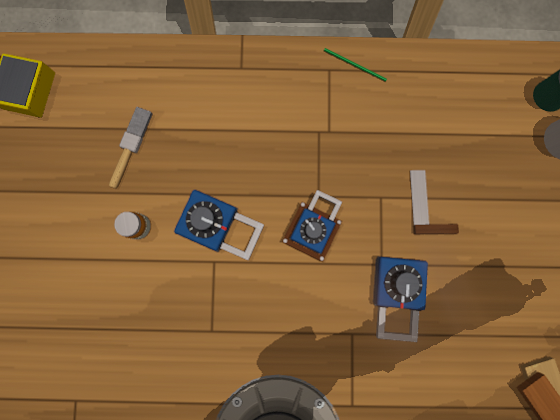

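View pics/wrist0.png

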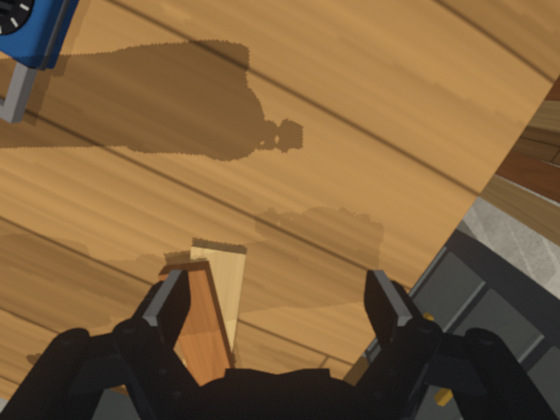

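The middle lock (top picture ~(313,228)), sitting in the wooden rest, is the smallest; the two bigger ones are look-alikes. I'll enlarge it.

```bash
cat > h.py <<'E'
import numpy as np,cv2
from rig import sensors,get_image,get_calibration
def ray(c,u,v):
    d=np.array([(u-c['cx'])/c['fx'],(v-c['cy'])/c['fy']]);s=d.copy()
    for _ in range(20): s=d/(1+c['k1']*(s@s))
    R=np.array(c['R']);o=-R.T@c['t'];return o,R.T@np.array([s[0],s[1],1])
def atz(c,u,v,z):
    o,d=ray(c,u,v);return o+d*(z-o[2])/d[2]
def tri(obs):
    A=np.zeros((3,3));b=np.zeros(3)
    for c,u,v in obs:
        o,d=ray(c,u,v);d=d/np.linalg.norm(d);P=np.eye(3)-np.outer(d,d);A+=P;b+=P@o
    X=np.linalg.solve(A,b)
    return X
def proj(c,X):
    p=np.array(c['R'])@X+c['t'];s=p[:2]/p[2];s=s*(1+c['k1']*(s@s));return s*c['fx']+[c['cx'],c['cy']]
def crop(n,x0,y0,x1,y1,k,out):
    im=cv2.imread(f'pics/{n}.png')[y0:y1,x0:x1];cv2.imwrite(f'pics/{out}.png',cv2.resize(im,None,fx=k,fy=k,interpolation=cv2.INTER_CUBIC))
E
python3 -c "
from h import *
crop('top0',270,180,355,270,6,'top0c');crop('scene0',215,180,285,240,8,'scene0c')"
```

```text
(no output)
```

View pics/top0c.png

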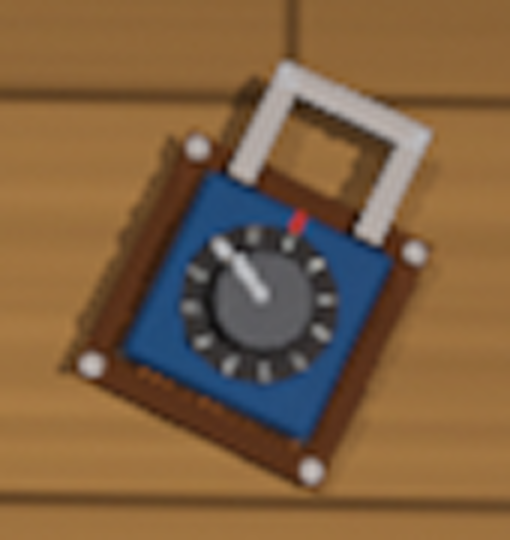

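View pics/scene0c.png

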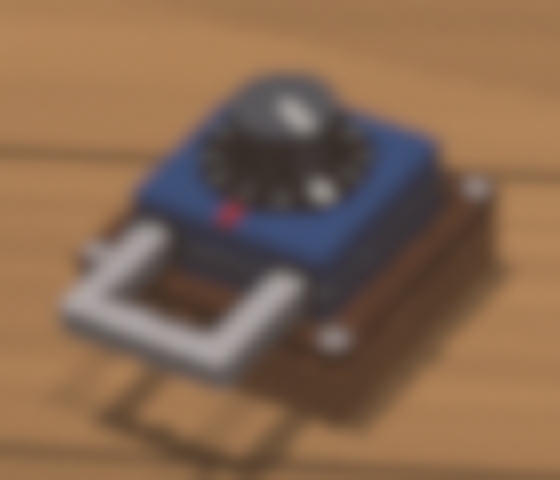

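```bash
cat > m1.py <<'E'
from h import *
T=get_calibration('top');S=get_calibration('scene')
t=lambda x,y:(T,270+(x+.5)/6-.5,180+(y+.5)/6-.5)
s=lambda x,y:(S,215+(x+.5)/8-.5,180+(y+.5)/8-.5)
for n,a,b in [('red',(297,222),(230,215)),('knob',(263,299),(287,107)),('cornL',(289,72),(222,362)),('cornL2',(289,72),(80,305)),('cornR',(424,138),(222,355)),('screwNE',(414,251),(333,337)),('screwSE',(311,471),(477,187)),('screwNW',(197,147),(97,250))]:
    for nn in (1,):
        X=tri([t(*a),s(*b)]);print(n,X.round(1))
print('topplane red z57',atz(*t(297,222),57),'knob81.5',atz(*t(263,299),81.5),'line end60',atz(*t(218,243),60))
print('screws33',[atz(*t(*p),33).round(1) for p in((197,147),(414,251),(311,471),(92,364))])
print('corners',[atz(*t(*p),47).round(1) for p in((287,62),(432,135))])
E
python3 m1.py
```

```text
red [497.1 -83.7  59.5]
knob [467.1 -69.1  81.4]
cornL [554.6 -80.2  46.3]
cornL2 [ 554.6 -100.8   66.1]
cornR [ 530.9 -108.4   32. ]
screwNE [490.2 -92.8  10.2]
screwSE [406.  -53.4   9.2]
screwNW [528.9 -83.1  69.7]
topplane red z57 [497.45642203 -84.56964968  57.        ] knob81.5 [467.2691959  -70.38311435  81.5       ] line end60 [488.94882095 -55.48451233  60.        ]
screws33 [array([527.7, -48.8,  33. ]), array([ 489.7, -130.9,   33. ]), array([406.9, -92.6,  33. ]), array([445.2, -10.5,  33. ])]
corners [array([558.5, -81.4,  47. ]), array([ 531.9, -135.6,   47. ])]
```

```bash
cat >> h.py <<'E'
from scipy.spatial.transform import Rotation as Ro
def plan(pos,zaz,quiet=False):
    "tool y down, z axis at azimuth zaz deg (mod 180 nearest)"
    s=sensors.get_state();R=Ro.from_quat(s['ee_rot'])
    best=None
    for a in (zaz,zaz+180):
        z=np.array([np.cos(np.radians(a)),np.sin(np.radians(a)),0]);y=np.array([0,0,-1.]);x=np.cross(y,z)
        Rt=Ro.from_matrix(np.c_[x,y,z]);rv=(R.inv()*Rt).as_rotvec(degrees=True)
        if best is None or np.linalg.norm(rv)<np.linalg.norm(best[0]): best=(rv,a)
    d=R.inv().apply(np.array(pos)-s['ee_pos'])
    print('t',s['clock'].__round__(2),'pos',s['ee_pos'].round(1),'axes x,y,z',R.as_matrix().T.round(3).tolist(),'q',s['q'].round(2))
    print('tool shift m',(d/1000).round(4),'turn',best[0].round(2),'target az',best[1],'F',s['force'].round(1),'M',s['moment'].round(2),'w',round(s['grip_width'],1))
E
python3 -c "
from h import *
plan([467,-70.5,230],35)"
```

```text
t 0.15 pos [ 301.2 -603.7  230.8] axes x,y,z [[-0.895, -0.446, 0.0], [-0.001, 0.001, -1.0], [0.446, -0.895, -0.001]] q [ 0.96  0.43  0.07  1.61 -0.03  1.11 -0.07]
tool shift m [-0.3864  0.0012 -0.4031] turn [4.000e-02 8.151e+01 4.000e-02] target az 215 F [-0.2 -0.1  0.5] M [-0.   -0.03  0.02] w 85.6
```

Emit:
carry_out(
  rows=[
    [-0.0276, 0, -0.0288, 0, 0, 0],
    [-0.0276, 0, -0.0288, 0, 0, 0],
    [-0.0276, 0, -0.0288, 0, 0, 0],
    [-0.0276, 0, -0.0288, 0, 0, 0],
    [-0.0276, 0, -0.0288, 0, 0, 0],
    [-0.0276, 0, -0.0288, 0, 0, 0],
    [-0.0276, 0, -0.0288, 0, 0, 0],
    [-0.0276, 0, -0.0288, 0, 0, 0],
  ],
)

```text
clock: 0.82
ee_pos: [393.6, -294.3, 227.0]
ee_rot: [-0.16, 0.69, -0.689, 0.156]
force: [2.3, -0.5, -0.6]
grip_width: 85.5
```

Emit:
carry_out(
  rows=[
    [-0.0276, 0, -0.0288, 0, 0, 0],
    [-0.0276, 0, -0.0288, 0, 0, 0],
    [-0.0276, 0, -0.0288, 0, 0, 0],
    [-0.0276, 0, -0.0288, 0, 0, 0],
    [0, 0, 0, 0, -7, 0],
    [0, 0, 0, 0, -7, 0],
    [0, 0, 0, 0, -7, 0],
    [0, 0, 0, 0, -7, 0],
  ],
)

```text
clock: 1.48
ee_pos: [445.3, -123.9, 227.3]
ee_rot: [-0.324, 0.63, -0.629, 0.321]
force: [0.3, -0.1, -0.2]
grip_width: 85.2
```

```bash
python3 -c "
from h import *
plan([467,-70.5,200],35)
cv2.imwrite('pics/w1.png',get_image('wrist'));c=get_calibration('wrist');print(c)
np.save('w1.npy',np.c_[c['R'],c['t']])"
```

```text
t 1.48 pos [ 445.3 -123.9  227.3] axes x,y,z [[-0.584, -0.812, 0.002], [-0.004, -0.0, -1.0], [0.812, -0.584, -0.003]] q [ 0.39  0.1  -0.27  2.05  0.03  1.   -0.52]
tool shift m [-0.0561  0.0272 -0.0135] turn [  0.22 -70.75   0.  ] target az 35 F [ 0.3 -0.1 -0.2] M [ 0.01 -0.03  0.02] w 85.2
{'fx': 309.8666548789838, 'fy': 309.8666548789838, 'cx': 276.8611193438443, 'cy': 208.6440922430277, 'k1': -0.0648725194470194, 'R': array([[ 0.81770192, -0.57563799, -0.00211491],
       [-0.54293271, -0.77245402,  0.32945237],
       [-0.19127897, -0.26824558, -0.94416983]]), 't': array([-434.6394886 ,  104.3132244 ,  428.42301104])}
```

View pics/w1.png

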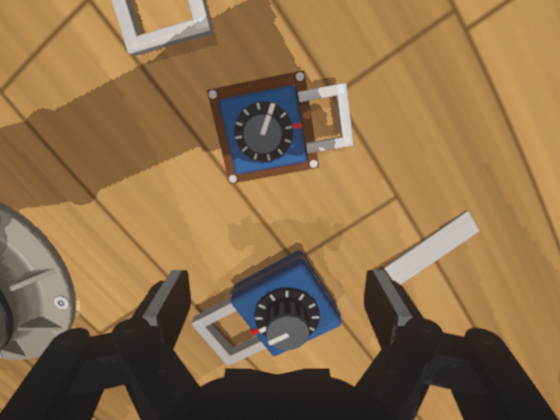

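```bash
python3 -c "
from h import *
crop('w1',200,60,360,190,5,'w1c')"
```

```text
(no output)
```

View pics/w1c.png

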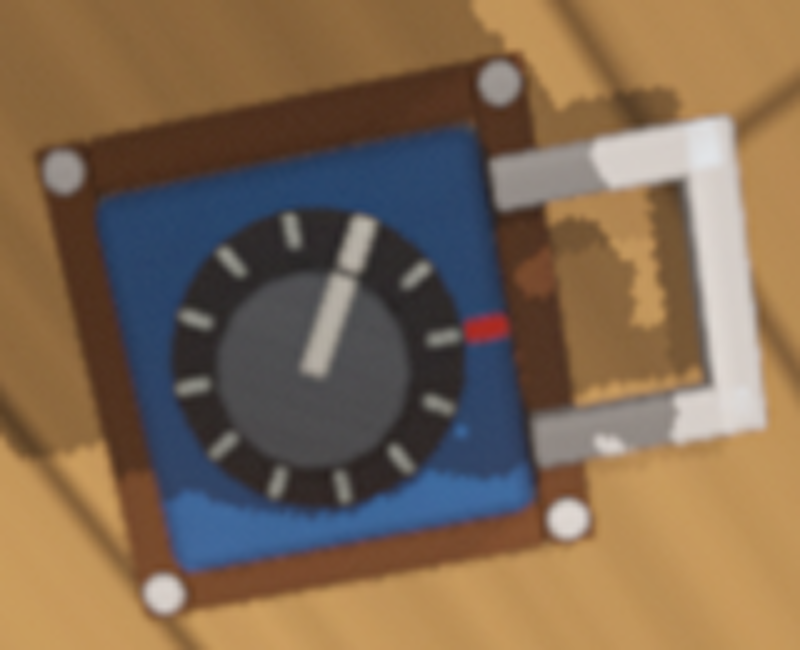

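Emit:
carry_out(
  rows=[
    [-0.028, 0, -0.0068, 0, 0, 0],
    [-0.028, 0, -0.0068, 0, 0, 0],
    [0, 0, 0, 0, -7.1, 0],
    [0, 0, 0, 0, -7.1, 0],
    [0, 0, 0, 0, -7.1, 0],
    [0, 0, 0, 0, -7.1, 0],
    [0, 0, 0, 0, -7.1, 0],
    [0, 0, 0, 0, -7.1, 0],
  ],
)

```text
clock: 2.2
ee_pos: [466.6, -68.4, 226.6]
ee_rot: [0.53, -0.471, 0.468, -0.528]
force: [0.7, -0.5, -0.1]
grip_width: 85.6
```

```bash
python3 -c "
from h import *
plan([467,-70.5,200],35)
cv2.imwrite('pics/w2.png',get_image('wrist'));c=get_calibration('wrist')
np.save('w2.npy',np.c_[c['R'],c['t']])"
```

```text
t 2.2 pos [466.6 -68.4 226.6] axes x,y,z [[0.118, -0.993, -0.001], [-0.005, 0.0, -1.0], [0.993, 0.118, -0.005]] q [ 0.37  0.12 -0.38  2.03  0.05  1.    0.08]
tool shift m [0.0022 0.0266 0.0003] turn [  0.26 -28.19  -0.1 ] target az 35 F [ 0.7 -0.5 -0.1] M [ 0.05  0.05 -0.01] w 85.6
```

View pics/w2.png

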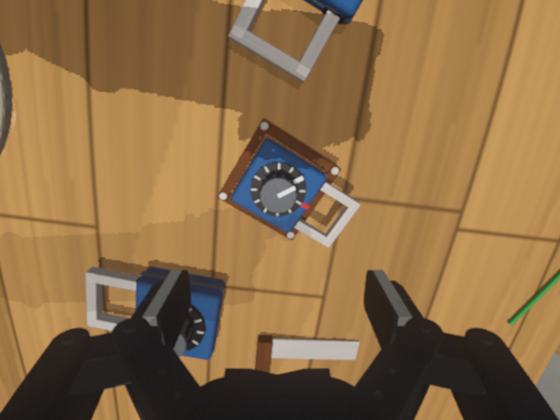

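```bash
cat > m2.py <<'E'
from h import *
def load(n):
    c=dict(get_calibration('wrist'));m=np.load(n+'.npy');c['R']=m[:,:3];c['t']=m[:,3];return c
W1=load('w1');W2=load('w2');T=get_calibration('top')
w=lambda x,y:(W1,200+(x+.5)/5-.5,60+(y+.5)/5-.5)
t=lambda x,y:(T,270+(x+.5)/6-.5,180+(y+.5)/6-.5)
print('cams',-W1['R'].T@W1['t'],-W2['R'].T@W2['t'])
print('proj knob',proj(W2,np.array([467,-70.5,81.5])))
print('knob',tri([w(313,371),t(263,299)]),atz(*w(313,371),81.5))
print('knob W1W2',tri([w(313,371),(W2,277.5,195)]))
print('red',tri([w(487,328),t(297,222)]),atz(*w(487,328),57))
print('line tip on plate',atz(*w(363,222),61),'line centre',atz(*w(313,371),81.5))
print('screws',[atz(*w(*p),33).round(1) for p in((63,172),(499,82),(568,519),(164,593))])
print('bar corners outer',tri([w(735,117),t(287,62)]),tri([w(765,428),t(432,135)]))
E
python3 m2.py; python3 -c "
from h import *
crop('w2',210,110,370,250,5,'w2c')"
```

```text
cams [493.9889173  -54.69525182 369.21861984] [455.95769022  15.50513782 368.70100023]
proj knob [278.05474283 196.19419642]
knob [466.87733191 -69.66145888  87.67645224] [466.32240215 -69.75148403  81.5       ]
knob W1W2 [466.28131599 -69.77388893  80.29758857]
red [496.66769226 -83.52958317  64.7532675 ] [496.73182089 -83.9332949   57.        ]
line tip on plate [488.46502388 -53.72640125  61.        ] line centre [466.32240215 -69.75148403  81.5       ]
screws [array([443.4,  -9.8,  33. ]), array([526.3, -47.2,  33. ]), array([ 488.7, -130.2,   33. ]), array([406. , -92.4,  33. ])]
bar corners outer [551.64143894 -77.04586227  86.18669401] [ 533.96518569 -137.53352266   34.31980917]
```

View pics/w2c.png

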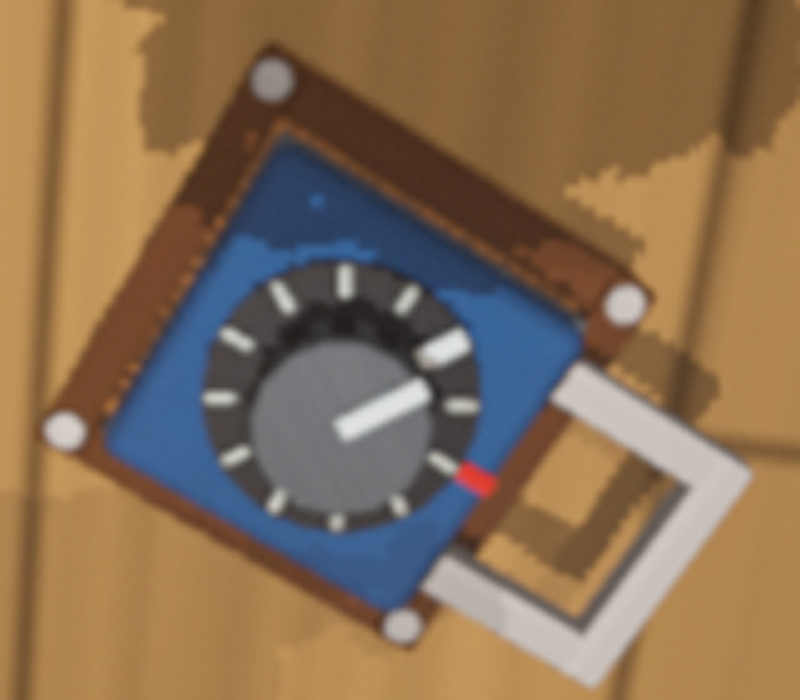

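Emit:
carry_out(
  rows=[
    [0.002, 0.028, 0, 0, -7.05, 0],
    [0, 0.028, 0, 0.2, -7.05, 0],
    [0, 0.028, 0, 0, -7.05, 0],
    [0, 0.028, 0, 0, -7.05, 0],
    [0, 0, 0, 0, 0, 0],
  ],
  hand=50,
)

```text
clock: 2.67
ee_pos: [468.3, -71.3, 112.8]
ee_rot: [-0.625, 0.328, -0.331, 0.627]
force: [-0.8, -0.1, -0.8]
grip_width: 68.7
```

```bash
python3 -c "
from h import *
plan([466.6,-70,64],35)"
```

```text
t 2.67 pos [468.3 -71.3 112.8] axes x,y,z [[0.567, -0.824, 0.002], [0.005, 0.0, -1.0], [0.824, 0.567, 0.004]] q [ 0.39  0.28 -0.42  2.14  0.17  0.75  0.46]
tool shift m [-0.0022  0.0487 -0.0008] turn [-0.24 -0.48  0.14] target az 35 F [-0.8 -0.1 -0.8] M [-0.01  0.12  0.  ] w 68.7
```

Emit:
carry_out(
  rows=[
    [-0.001, 0.0165, -0.001, -0.2, -0.4, 0.1],
    [-0.001, 0.0165, 0, 0, 0, 0],
    [0, 0.0155, 0, 0, 0, 0],
    [0, 0, 0, 0, 0, 0],
  ],
)

```text
clock: 3.0
ee_pos: [467.2, -71.2, 65.5]
ee_rot: [0.621, -0.338, 0.338, -0.621]
force: [-0.8, 0.1, -2.0]
grip_width: 68.8
```

```bash
python3 -c "
from h import *
plan([466.6,-70,64],35)
cv2.imwrite('pics/w3.png',get_image('wrist'))"
```

```text
t 3.0 pos [467.2 -71.2  65.5] axes x,y,z [[0.543, -0.84, 0.001], [0.0, -0.001, -1.0], [0.84, 0.543, -0.0]] q [ 0.35  0.36 -0.39  2.17  0.22  0.65  0.38]
tool shift m [-0.0014  0.0015  0.0001] turn [ 0.   -2.13  0.05] target az 35 F [-0.8  0.1 -2. ] M [0.02 0.04 0.03] w 68.8
```

View pics/w3.png

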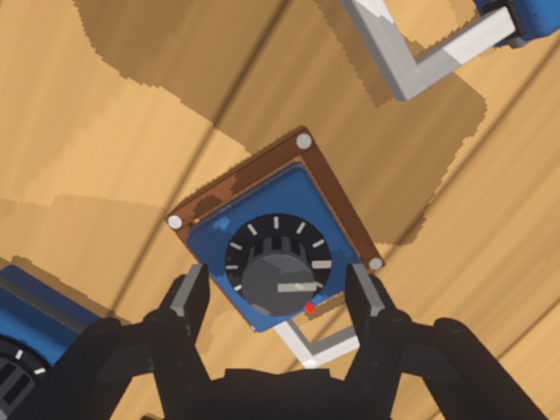

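Emit:
carry_out(
  rows=[
    [-0.001, 0.001, 0, 0, 0, 0],
    [0, 0, 0, 0, 0, 0],
    [0, 0, 0, 0, 0, 0],
    [0, 0, 0, 0, 0, 0],
    [0, 0, 0, 0, 0, 0],
    [0, 0, 0, 0, 0, 0],
  ],
  hand=255,
  grip_force=35,
)

```text
clock: 3.55
ee_pos: [469.8, -70.9, 71.3]
ee_rot: [-0.619, 0.339, -0.344, 0.619]
force: [-0.9, 0.7, -4.6]
grip_width: 34.7
```

```bash
python3 -c "
from h import *
plan([466.6,-70,64],35)
cv2.imwrite('pics/w4.png',get_image('wrist'))"
```

```text
t 3.55 pos [469.8 -70.9  71.3] axes x,y,z [[0.533, -0.846, 0.006], [0.007, -0.003, -1.0], [0.846, 0.533, 0.005]] q [ 0.35  0.35 -0.39  2.17  0.22  0.65  0.37]
tool shift m [-0.0024  0.0073 -0.0022] turn [-0.25 -2.78  0.35] target az 35 F [-0.9  0.7 -4.6] M [ 0.01  0.04 -0.  ] w 34.7
```

View pics/w4.png

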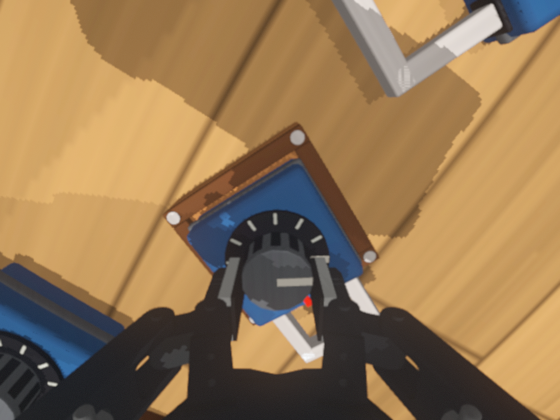

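Emit:
carry_out(
  rows=[
    [-0.002, 0, 0, 0, 0, 0],
    [0, 0, 0, 0, 5, 0],
    [0, 0, 0, 0, 5, 0],
    [0, 0, 0, 0, 5, 0],
    [0, 0, 0, 0, 5, 0],
    [0, 0, 0, 0, 5, 0],
    [0, 0, 0, 0, 0, 0],
  ],
)

```text
clock: 4.18
ee_pos: [466.6, -70.2, 70.7]
ee_rot: [0.525, -0.471, 0.475, -0.525]
force: [-0.5, 0.4, -3.6]
grip_width: 34.1
```

```bash
python3 -c "
from h import *
plan([466.6,-70,70],-27)
cv2.imwrite('pics/w5.png',get_image('wrist'))"
```

```text
t 4.18 pos [466.6 -70.2  70.7] axes x,y,z [[0.104, -0.995, 0.004], [0.004, -0.004, -1.0], [0.995, 0.104, 0.004]] q [ 0.26  0.34 -0.29  2.18  0.16  0.64 -0.04]
tool shift m [-0.0002  0.0007 -0.    ] turn [-0.26 32.99  0.17] target az -27 F [-0.5  0.4 -3.6] M [0.02 0.03 0.03] w 34.1
```

View pics/w5.png

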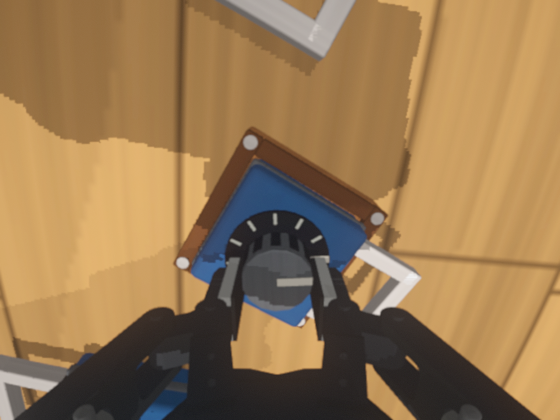

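Emit:
carry_out(
  rows=[
    [0, 0, 0, 0, 5, 0],
    [0, 0, 0, 0, 5, 0],
    [0, 0, 0, 0, 5, 0],
    [0, 0, 0, 0, 5, 0],
    [0, 0, 0, 0, 5, 0],
    [0, 0, 0, 0, 5, 0],
    [0, 0, 0, 0, 0, 0],
  ],
)

```text
clock: 4.82
ee_pos: [466.3, -70.1, 70.2]
ee_rot: [0.387, -0.59, 0.593, -0.388]
force: [-0.7, 0.4, -4.8]
grip_width: 34.6
```

```bash
python3 -c "
from h import *
plan([466.6,-70,70],-27.8)
cv2.imwrite('pics/w6.png',get_image('wrist'))"
```

```text
t 4.82 pos [466.3 -70.1  70.2] axes x,y,z [[-0.399, -0.917, 0.002], [0.003, -0.004, -1.0], [0.917, -0.399, 0.005]] q [ 0.16  0.33 -0.17  2.18  0.1   0.63 -0.5 ]
tool shift m [-0.0002  0.0002  0.0003] turn [-0.27  4.29  0.12] target az -27.8 F [-0.7  0.4 -4.8] M [ 0.01  0.05 -0.01] w 34.6
```

View pics/w6.png

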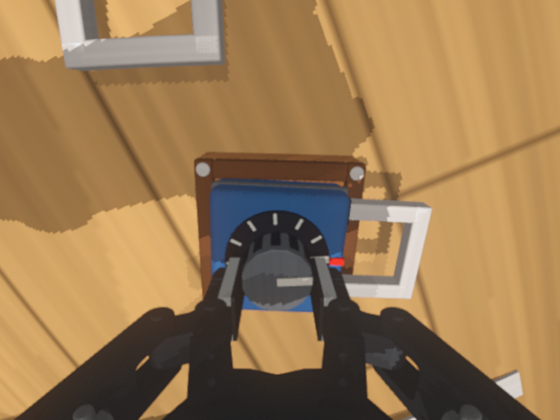

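Emit:
carry_out(
  rows=[
    [0, 0, 0, -0.2, 4, 0.1],
    [0, 0, 0, 0, 0, 0],
  ],
)

```text
clock: 5.03
ee_pos: [466.0, -69.7, 70.0]
ee_rot: [0.371, -0.602, 0.602, -0.371]
force: [0.8, -0.1, -3.9]
grip_width: 34.1
```

Emit:
carry_out(
  rows=[
    [0, -0.001, 0, 0, 0, 0],
    [0, 0, 0, 0, 0, 0],
    [0, 0, 0, 0, 0, 0],
    [0, -0.02, 0, 0, 0, 0],
    [0, -0.03, 0, 0, 0, 0],
    [0, -0.04, 0, 0, 0, 0],
    [0, -0.04, 0, 0, 0, 0],
    [0, 0, 0, 0, 0, 0],
  ],
  hand=50,
)

```text
clock: 5.7
ee_pos: [465.2, -69.1, 205.8]
ee_rot: [-0.38, 0.597, -0.597, 0.378]
force: [2.3, 0.3, 0.1]
grip_width: 68.8
```

```bash
python3 -c "
from h import *
plan([542,-105,70],-25)
cv2.imwrite('pics/w7.png',get_image('wrist'));c=get_calibration('wrist')
np.save('w7.npy',np.c_[c['R'],c['t']])
crop('w7',180,120,380,300,4,'w7c')
cv2.imwrite('pics/t7.png',get_image('top'))"
```

```text
t 5.7 pos [465.2 -69.1 205.8] axes x,y,z [[-0.426, -0.905, 0.002], [-0.003, -0.0, -1.0], [0.905, -0.426, -0.002]] q [ 0.18  0.13 -0.18  2.07  0.03  0.95 -0.46]
tool shift m [-0.0004  0.1356  0.0851] turn [ 0.14 -0.21  0.09] target az -25 F [2.3 0.3 0.1] M [-0.05 -0.19  0.04] w 68.8
```

View pics/w7c.png

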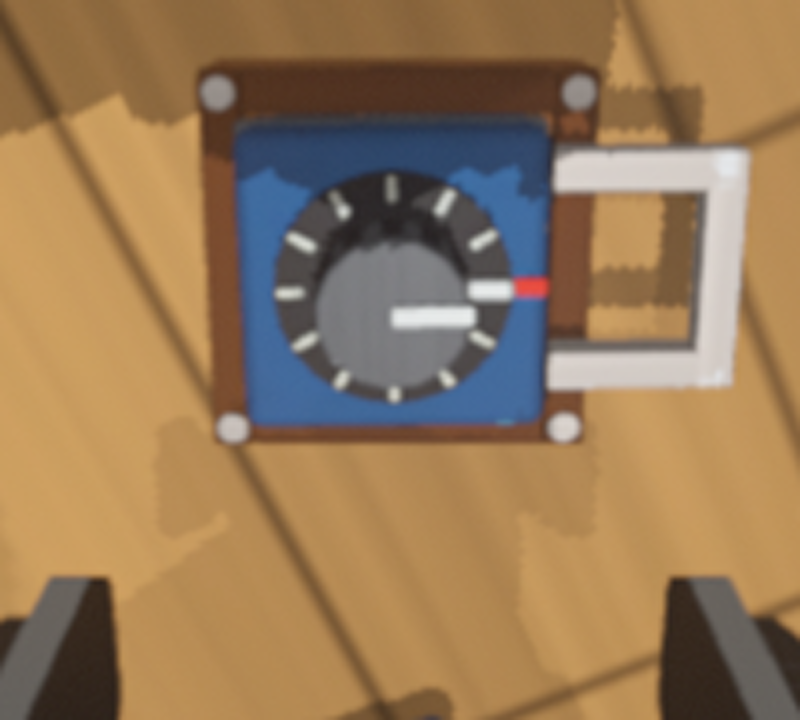

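```bash
cat > m3.py <<'E'
from h import *
from m2 import load
W=load('w7');T=get_calibration('top')
w=lambda x,y:(W,180+(x+.5)/4-.5,120+(y+.5)/4-.5)
u=np.array([np.cos(np.radians(25)),-np.sin(np.radians(25))]);v=np.array([-u[1],u[0]])
for n,p in dict(outA=(749,148),outB=(733,386),inA=(706,190),inB=(697,343)).items():
    X=atz(*w(*p),47);print(n,X.round(1),'rel',((X[:2]-[467,-70.3])@u).round(1),((X[:2]-[467,-70.3])@v).round(1))
print('red',atz(*w(531,288),57).round(1),'plate',atz(*w(392,289),60.5).round(1),'knob',atz(*w(391,317),81.5).round(1))
E
python3 m3.py|tail -5;python3 -c "
from h import *
crop('t7',270,180,355,270,6,'t7c')"
```

```text
outA [556.8 -75.   47. ] rel 83.3 33.7
outB [ 532.  -131.3   47. ] rel 84.7 -27.8
inA [543.6 -80.3  47. ] rel 73.6 23.4
inB [ 527.7 -116.4   47. ] rel 74.4 -16.1
red [495.2 -81.9  57. ] plate [465.1 -67.   60.5] knob [464.8 -67.2  81.5]
```

View pics/t7c.png

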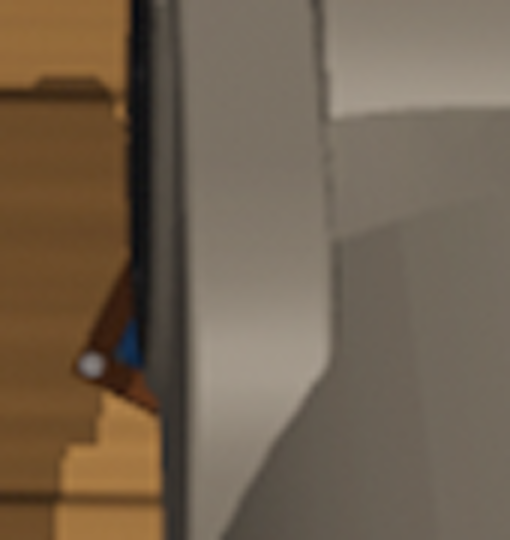

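Emit:
carry_out(
  rows=[
    [0, 0.022, 0.027, 0, 0, 0],
    [0, 0.022, 0.027, 0, 0, 0],
    [0, 0.022, 0.027, 0, 0, 0],
    [0, 0.022, 0.002, 0, 0, 0],
    [0, 0, 0, 0, 0, 0],
  ],
  hand=190,
)

```text
clock: 6.22
ee_pos: [539.3, -105.6, 106.4]
ee_rot: [-0.383, 0.597, -0.595, 0.379]
force: [-2.0, -0.0, -0.8]
grip_width: 22.0
```

```bash
python3 -c "
from h import *
plan([541,-103.1,70],-25)
cv2.imwrite('pics/w8.png',get_image('wrist'));c=get_calibration('wrist')
np.save('w8.npy',np.c_[c['R'],c['t']])
"
```

```text
t 6.22 pos [ 539.3 -105.6  106.4] axes x,y,z [[-0.419, -0.908, 0.004], [-0.007, -0.001, -1.0], [0.908, -0.419, -0.006]] q [ 0.2   0.38 -0.15  1.99  0.08  0.79 -0.43]
tool shift m [-0.0031  0.0364  0.0007] turn [0.34 0.21 0.23] target az -25 F [-2.  -0.  -0.8] M [-0.03  0.15 -0.04] w 22.0
```

View pics/w8.png

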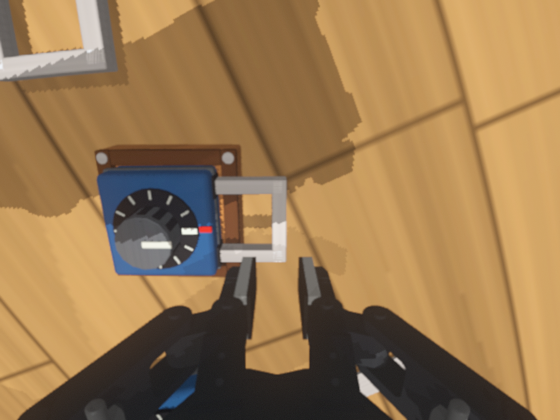

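Emit:
carry_out(
  rows=[
    [-0.003, 0.017, 0.001, 0.3, 0, 0.2],
    [0, 0.017, 0, 0, 0, 0],
    [0, 0.009, 0, 0, 0, 0],
    [0, 0, 0, 0, 0, 0],
  ],
)

```text
clock: 6.6
ee_pos: [540.9, -102.5, 66.0]
ee_rot: [0.382, -0.595, 0.595, -0.382]
force: [-0.8, 0.6, -0.4]
grip_width: 21.4
```

```bash
python3 -c "
from h import *
plan([541,-103.1,34],-25)
cv2.imwrite('pics/w9.png',get_image('wrist'));cv2.imwrite('pics/s9.png',get_image('scene'))
crop('s9',200,170,290,240,8,'s9c');crop('w9',150,150,350,300,4,'w9c')
"
```

```text
t 6.6 pos [ 540.9 -102.5   66. ] axes x,y,z [[-0.417, -0.909, -0.0], [0.0, -0.0, -1.0], [0.909, -0.417, 0.0]] q [ 0.19  0.44 -0.14  2.01  0.1   0.7  -0.45]
tool shift m [0.0006 0.032  0.0003] turn [-0.02  0.37 -0.01] target az -25 F [-0.8  0.6 -0.4] M [0.   0.04 0.02] w 21.4
```

View pics/w9c.png

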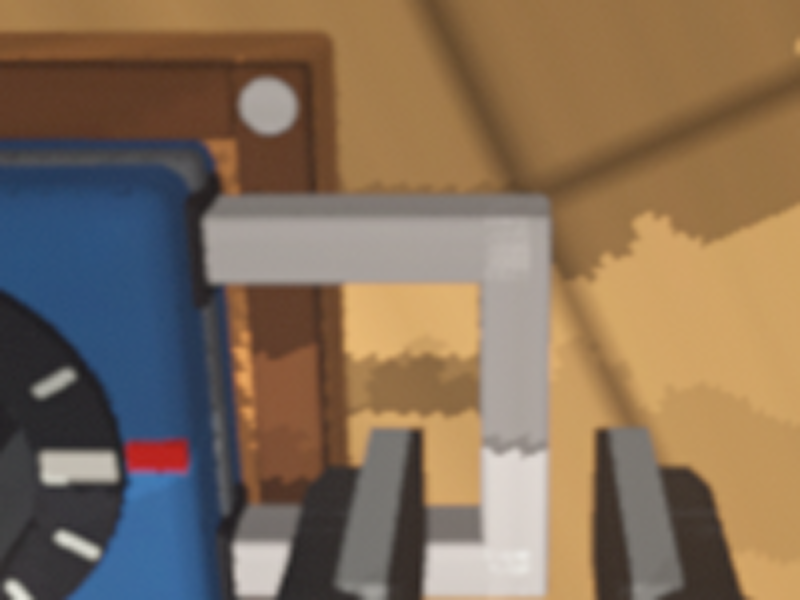

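View pics/s9c.png

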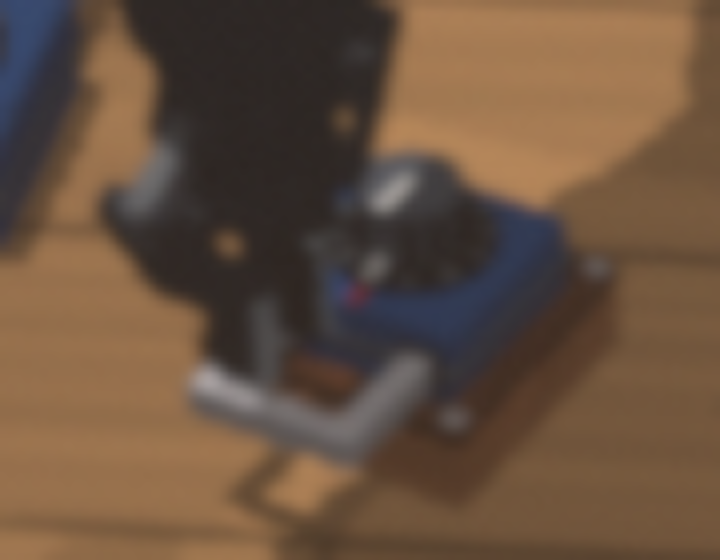

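```bash
python3 -c "
from h import *
s=sensors.get_state();R=Ro.from_quat(s['ee_rot']);p=s['ee_pos'];W=get_calibration('wrist');S=get_calibration('scene')
for f in (-5,0,6,12):
  for z in (-10.7,10.7):
    for x in(-11,11):
      X=p+R.apply([x,f,z]);a=proj(W,X);b=proj(S,X);print(f,z,x,'w9c',((a-[150,150])*4).round(),'s9c',((b-[200,170])*8).round())
u=np.array([np.cos(np.radians(25)),-np.sin(np.radians(25)),0]);v=np.array([-u[1],u[0],0])
for v0 in(-31,31):
  X=np.array([467,-70.3,47])+u*87+v*v0;print('bar',((proj(W,X)-[150,150])*4).round(),((proj(S,X)-[200,170])*8).round())
"
```

```text
-5 -10.7 -11 w9c [424. 432.] s9c [311. 335.]
-5 -10.7 11 w9c [428. 581.] s9c [252. 314.]
-5 10.7 -11 w9c [597. 432.] s9c [273. 373.]
-5 10.7 11 w9c [592. 581.] s9c [214. 351.]
0 -10.7 -11 w9c [427. 413.] s9c [312. 348.]
0 -10.7 11 w9c [430. 560.] s9c [253. 326.]
0 10.7 -11 w9c [594. 413.] s9c [274. 385.]
0 10.7 11 w9c [590. 560.] s9c [215. 363.]
6 -10.7 -11 w9c [429. 392.] s9c [313. 363.]
6 -10.7 11 w9c [433. 535.] s9c [254. 341.]
6 10.7 -11 w9c [591. 392.] s9c [275. 400.]
6 10.7 11 w9c [587. 535.] s9c [216. 378.]
12 -10.7 -11 w9c [432. 372.] s9c [313. 378.]
12 -10.7 11 w9c [435. 512.] s9c [255. 356.]
12 10.7 -11 w9c [588. 372.] s9c [276. 415.]
12 10.7 11 w9c [585. 512.] s9c [217. 393.]
bar [543. 607.] [170. 383.]
bar [550. 231.] [334. 445.]
```

Emit:
carry_out(
  rows=[
    [-0.0025, 0.005, 0.001, 0, 0.3, 0],
    [0, 0.014, 0, 0, 0, 0],
    [0, 0.014, 0, 0, 0, 0],
    [0, 0.007, 0, 0, 0, 0],
    [0, 0, 0, 0, 0, 0],
  ],
)

```text
clock: 7.12
ee_pos: [547.7, -100.6, 31.5]
ee_rot: [0.377, -0.594, 0.599, -0.383]
force: [-0.3, -0.3, 0.6]
grip_width: 21.8
```

```bash
python3 -c "
from h import *
plan([541,-103.1,24],-25)
cv2.imwrite('pics/w10.png',get_image('wrist'));cv2.imwrite('pics/s10.png',get_image('scene'))
crop('s10',200,170,290,240,8,'s10c')
"
```

```text
t 7.12 pos [ 547.7 -100.6   31.5] axes x,y,z [[-0.423, -0.906, -0.003], [0.011, -0.001, -1.0], [0.906, -0.423, 0.01]] q [ 0.17  0.5  -0.13  2.02  0.11  0.62 -0.47]
tool shift m [ 0.0052  0.0074 -0.005 ] turn [-0.6  -0.01 -0.19] target az -25 F [-0.3 -0.3  0.6] M [-0.01 -0.03 -0.03] w 21.8
```

View pics/w10.png

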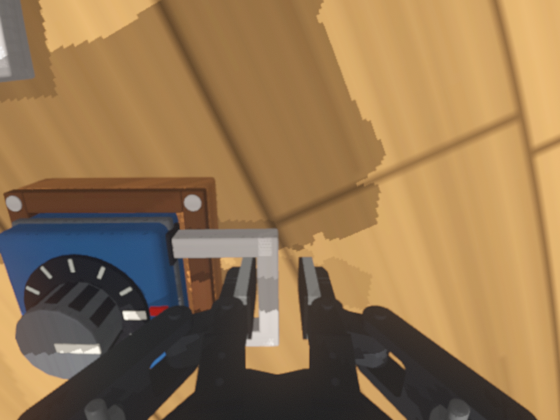

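View pics/s10c.png

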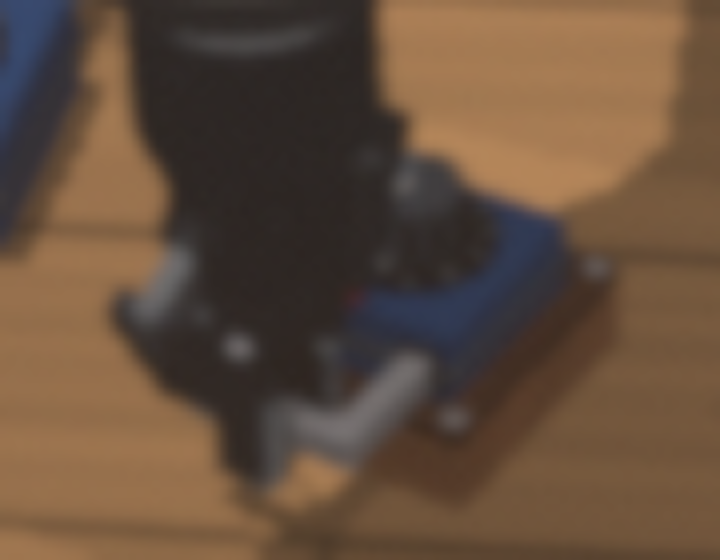

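Emit:
carry_out(
  rows=[
    [0.001, 0.004, -0.002, -0.6, 0, -0.2],
    [0, 0.004, -0.002, 0, 0, 0],
    [0, 0, 0, 0, 0, 0],
  ],
)

```text
clock: 7.47
ee_pos: [544.9, -100.0, 25.7]
ee_rot: [0.379, -0.596, 0.597, -0.38]
force: [-0.0, -0.3, -0.6]
grip_width: 21.9
```

```bash
python3 -c "
from h import *
plan([544,-102,23],-25)
cv2.imwrite('pics/w11.png',get_image('wrist'))"
```

```text
t 7.47 pos [ 544.9 -100.    25.7] axes x,y,z [[-0.423, -0.906, -0.001], [0.002, -0.0, -1.0], [0.906, -0.423, 0.002]] q [ 0.17  0.51 -0.13  2.02  0.11  0.62 -0.47]
tool shift m [0.0022 0.0027 0.0001] turn [-0.13 -0.02 -0.03] target az -25 F [-0.  -0.3 -0.6] M [ 0.   -0.04 -0.01] w 21.9
```

View pics/w11.png

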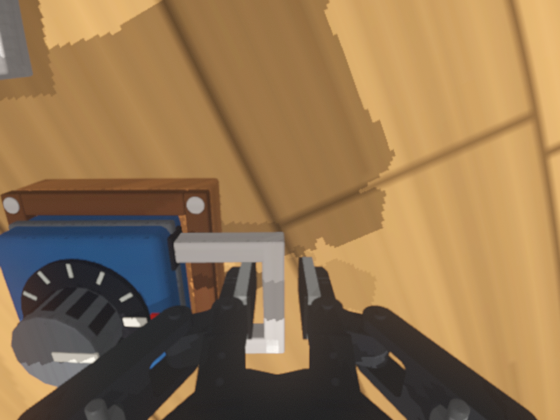

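Fingers straddle the bar (cols 263–285 between pads at 255 and 300), with the gap to the rest open. Closing.

Emit:
carry_out(
  rows=[
    [0.001, 0.002, -0.001, 0, 0, 0],
    [0, 0, 0, 0, 0, 0],
    [0, 0, 0, 0, 0, 0],
    [0, 0, 0, 0, 0, 0],
    [0, 0, 0, 0, 0, 0],
  ],
  hand=255,
  grip_force=70,
)

```text
clock: 7.93
ee_pos: [544.0, -100.6, 24.7]
ee_rot: [0.379, -0.596, 0.597, -0.381]
force: [-0.1, 0.9, 2.3]
grip_width: 8.2
```

```bash
python3 -c "
from h import *
plan([544,-102,23],-25)
cv2.imwrite('pics/w12.png',get_image('wrist'))"
```

```text
t 7.93 pos [ 544.  -100.6   24.7] axes x,y,z [[-0.423, -0.906, -0.001], [0.003, -0.001, -1.0], [0.906, -0.423, 0.003]] q [ 0.17  0.51 -0.13  2.03  0.11  0.61 -0.47]
tool shift m [0.0013 0.0017 0.0006] turn [-0.19 -0.02 -0.05] target az -25 F [-0.1  0.9  2.3] M [0.11 0.13 0.02] w 8.2
```

View pics/w12.png

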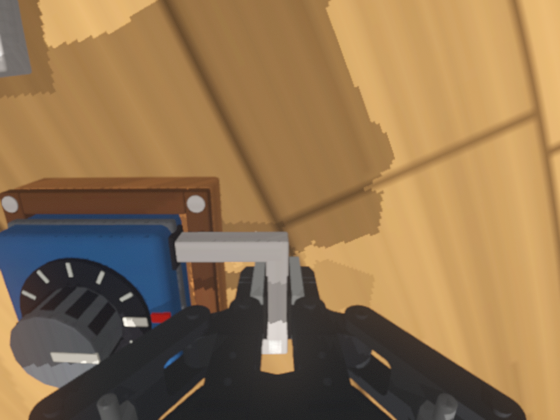

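Emit:
carry_out(
  rows=[
    [0, 0, 0.004, 0, 0, 0],
    [0, 0, 0.004, 0, 0, 0],
    [0, 0, 0.004, 0, 0, 0],
    [0, 0, 0.004, 0, 0, 0],
    [0, 0, 0, 0, 0, 0],
  ],
)

```text
clock: 8.4
ee_pos: [559.4, -107.8, 24.5]
ee_rot: [0.379, -0.596, 0.597, -0.38]
force: [0.8, -0.6, 2.4]
grip_width: 8.5
```

```bash
python3 -c "
from h import *
plan([544,-102,23],-25)
cv2.imwrite('pics/w13.png',get_image('wrist'))"
```

```text
t 8.4 pos [ 559.4 -107.8   24.5] axes x,y,z [[-0.423, -0.906, -0.001], [0.002, -0.0, -1.0], [0.906, -0.423, 0.002]] q [ 0.18  0.53 -0.13  1.99  0.11  0.63 -0.46]
tool shift m [ 0.0013  0.0014 -0.0165] turn [-0.12 -0.01 -0.04] target az -25 F [ 0.8 -0.6  2.4] M [-0.01 -0.16  0.05] w 8.5
```

View pics/w13.png

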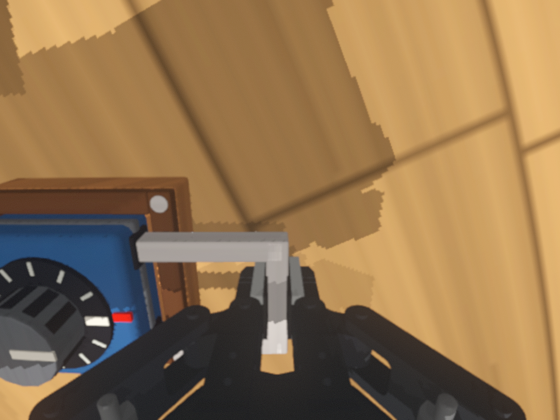

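Emit:
carry_out(
  rows=[
    [0, 0, 0.0025, 0, 0, 0],
    [0, 0, 0.0025, 0, 0, 0],
    [0, 0, 0.0015, 0, 0, 0],
  ],
)

```text
clock: 8.7
ee_pos: [564.3, -110.4, 24.0]
ee_rot: [-0.38, 0.596, -0.596, 0.38]
force: [-8.2, 5.2, 1.7]
grip_width: 8.5
```

Emit:
carry_out(
  rows=[
    [0, 0, 0.002, 0, 0, 0],
    [0, 0, 0.002, 0, 0, 0],
  ],
)

```text
clock: 8.87
ee_pos: [564.4, -110.5, 22.7]
ee_rot: [-0.382, 0.598, -0.594, 0.378]
force: [-9.1, 6.8, 2.9]
grip_width: 8.3
```

Emit:
carry_out(
  rows=[
    [0, 0, 0, 0, 0, 0],
    [0, -0.001, -0.0005, 0, 0, 0],
  ],
  grip_force=100,
)

```text
clock: 9.03
ee_pos: [564.0, -110.1, 23.6]
ee_rot: [-0.382, 0.599, -0.594, 0.378]
force: [1.4, -1.0, 1.4]
grip_width: 7.7
```

```bash
python3 -c "
from h import *
plan([565,-111,200],-25)
cv2.imwrite('pics/w14.png',get_image('wrist'))
cv2.imwrite('pics/s14.png',get_image('scene'))
crop('s14',200,170,290,240,8,'s14c')"
```

```text
t 9.03 pos [ 564.  -110.1   23.6] axes x,y,z [[-0.422, -0.906, 0.002], [-0.009, 0.002, -1.0], [0.906, -0.422, -0.009]] q [ 0.19  0.54 -0.13  1.97  0.11  0.65 -0.45]
tool shift m [ 0.0006 -0.1764 -0.0003] turn [0.5  0.02 0.09] target az -25 F [ 1.4 -1.   1.4] M [-0.15 -0.21 -0.03] w 7.7
```

View pics/w14.png

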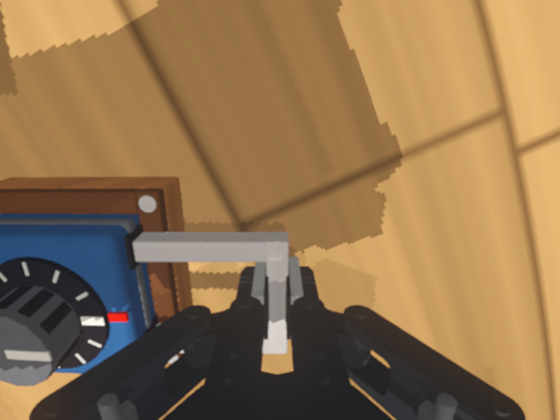

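View pics/s14c.png

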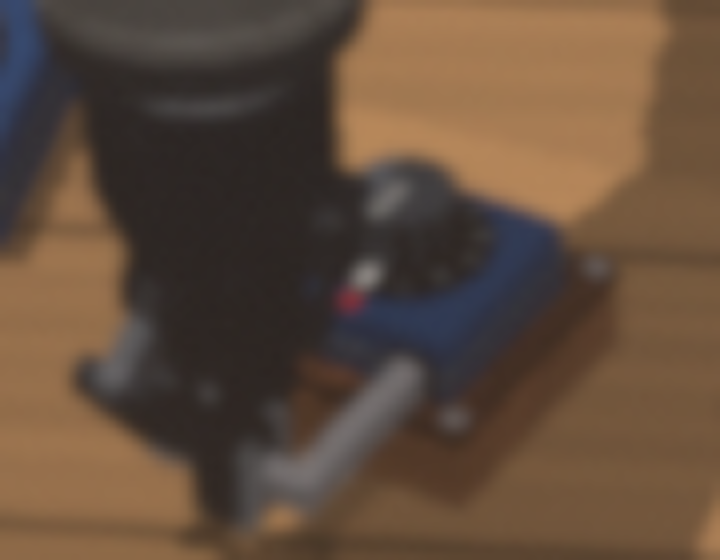

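Emit:
carry_out(
  rows=[
    [0, 0, 0.002, 0, 0, 0],
    [0, 0, 0.002, 0, 0, 0],
    [0, 0, 0.002, 0, 0, 0],
  ],
)

```text
clock: 9.38
ee_pos: [564.3, -110.4, 22.2]
ee_rot: [-0.385, 0.601, -0.591, 0.376]
force: [-9.1, 5.4, 3.9]
grip_width: 7.9
```

Emit:
carry_out(
  rows=[
    [0, -0.005, 0, 0, 0, 0],
    [0, -0.008, 0, 0, 0, 0],
    [0, -0.008, 0, 0, 0, 0],
    [0, -0.008, 0, 0, 0, 0],
  ],
)

```text
clock: 9.72
ee_pos: [563.6, -110.5, 51.0]
ee_rot: [-0.386, 0.602, -0.59, 0.375]
force: [-0.1, -0.4, -3.7]
grip_width: 7.6
```

```bash
python3 -c "
from h import *
plan([565,-111,210],-25)
cv2.imwrite('pics/w15.png',get_image('wrist'))
cv2.imwrite('pics/s15.png',get_image('scene'))
crop('s15',200,150,290,240,6,'s15c')"
```

```text
t 9.72 pos [ 563.6 -110.5   51. ] axes x,y,z [[-0.421, -0.907, 0.005], [-0.022, 0.005, -1.0], [0.907, -0.421, -0.022]] q [ 0.19  0.5  -0.14  1.95  0.1   0.72 -0.44]
tool shift m [ 0.0006 -0.159  -0.0021] turn [1.28 0.09 0.26] target az -25 F [-0.1 -0.4 -3.7] M [-0.12 -0.39  0.01] w 7.6
```

View pics/w15.png

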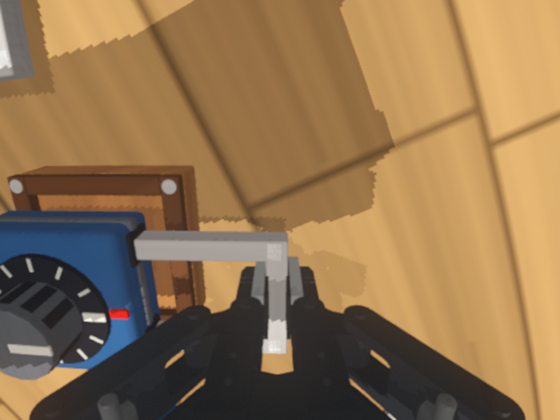

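View pics/s15c.png

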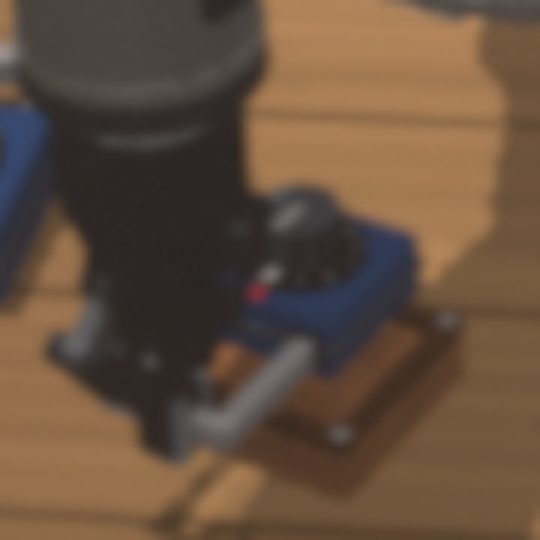

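The lock is out of the rest (it hangs with 3.7 N). Raising it further, gently.

Emit:
carry_out(
  rows=[
    [0, -0.015, 0, 0.3, 0, 0],
    [0, -0.025, 0, 0.3, 0, 0],
    [0, -0.03, 0, 0.3, 0, 0],
    [0, -0.03, 0, 0.3, 0, 0],
    [0, -0.03, 0, 0, 0, 0],
    [0, -0.03, 0, 0, 0, 0],
    [0, -0.02, 0, 0, 0, 0],
    [0, -0.01, 0, 0, 0, 0],
  ],
)

```text
clock: 10.48
ee_pos: [563.7, -110.9, 248.7]
ee_rot: [0.382, -0.595, 0.597, -0.379]
force: [0.5, 0.2, -4.8]
grip_width: 7.6
```

Emit:
carry_out(
  rows=[
    [0, -0.005, 0, 0, 0, 0],
    [0, 0, 0, 0, 0, 0],
    [0, 0, 0, 0, 0, 0],
    [0, 0, 0, 0, 0, 0],
    [0, 0, 0, 0, 0, 0],
    [0, 0, 0, 0, 0, 0],
    [0, 0, 0, 0, 0, 0],
    [0, 0, 0, 0, 0, 0],
  ],
)

```text
clock: 11.15
ee_pos: [562.2, -110.9, 249.6]
ee_rot: [-0.383, 0.596, -0.596, 0.377]
force: [0.5, 0.1, -4.8]
grip_width: 7.3
```

```bash
python3 -c "
from h import *
plan([565,-111,230],-25);print(sensors.get_state()['joint_vel'].round(3))
cv2.imwrite('pics/w16.png',get_image('wrist'))
cv2.imwrite('pics/s16.png',get_image('scene'))"
```

```text
t 11.15 pos [ 562.2 -110.9  249.6] axes x,y,z [[-0.422, -0.907, 0.007], [-0.007, -0.004, -1.0], [0.907, -0.422, -0.005]] q [ 0.21  0.25 -0.15  1.81  0.05  1.09 -0.4 ]
tool shift m [-0.0012  0.0196  0.0027] turn [0.27 0.05 0.39] target az -25 F [ 0.5  0.1 -4.8] M [-0.14 -0.33  0.  ] w 7.3
[-0.     0.008  0.     0.005  0.001 -0.002  0.001]
```

View pics/w16.png

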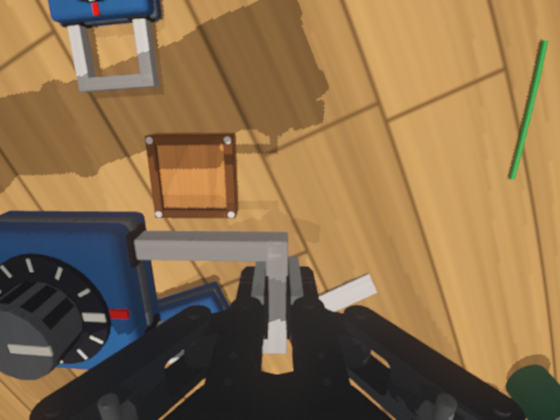

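View pics/s16.png

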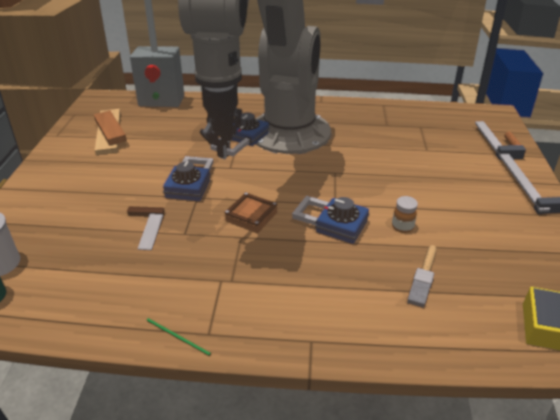

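```bash
python3 -c "
from rig import job,sensors
s=sensors.get_state();print(s['ee_pos'],s['force'],s['grip_width'])
print(job.job_done())"
```

```text
[ 562.27698645 -110.92292236  249.87257628] [ 0.02987173 -0.19092164 -4.84709326] 7.438363233900662
the job is handed in; nothing more can be done
None
```

I opened the smallest lock, the one in the wooden rest, and lifted it out by its shackle. I handed the job in with the arm still holding it, after about 11 s on the clock. No verdict came back.

**Dial:** I turned it clockwise about 60° (two clicks). After I let go, the wrist picture showed the white line resting at the red mark.

**Shackle:** I gripped the cross bar and pulled it straight out until it stopped. Two pulls against the stop each gave about 10–11 N with no further movement, well above the 2 N of friction. The pictures put the travel at about 19–20 mm. The arm itself moved 22.7 mm, and I put the extra down to the lock sliding in its pocket.

**Final hold:** The lock is level, with its underside roughly 25 cm above the bench. The load is 4.8 N, and the arm is nearly still. In the last pictures the shackle is still fully out and the white line is still at the red mark. The rest is empty, and the jar, square and brush look unmoved.

**Readings that did not quite agree:**
- **Position:** the wrist camera put the lock 2–4 mm from where the top camera had it, so I went by the pictures with the fingers around the bar.
- **While gripping the dial:** the tool crept up about 6 mm and about 4 N pulled down on it. The lock may have been lifted slightly in its pocket during the turn, but it looked seated again once I let go.
- **Grip width:** it reads about 7.4 mm on the 10 mm bar and shrank slightly during the hold (7.7 to about 7.4 mm). I saw no slip.

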